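Lock up the sale padlocks behind the folding counter guard

TASK

Lock up the sale padlocks for the night. First lay every brass padlock that lies about on the desk flat on the guard board, well inside the rectangle that the guard will enclose; then fold the guard round them one leaf at a time, each fully home before the next: first the short leaf that hangs on the board's back wall, then the long leaf, last the short leaf with the bolt. Finally slide that bolt fully home into the keeper at the end of the back wall, and leave the mug and the sticky notes where they are.

Things in the scene. Friction and masses are not known exactly. Their poses are not given: they have to be found in the camera images.
- guard_board: Fixed grey board, top 6 mm above the desk. Origin under the middle of the 120 x 200 mm rectangle of the hinge lines; x points to its back wall (52 mm high, 10 thick, at x=+60 mm), y along the wall. Leaf 1 hangs at corner x=+60, y=+100 mm. Keeper (steel staple, 19 mm wide inside, 45 high) at x=+70 to +86, y=-112 mm. The three other sides are closed by the leaves (8 mm thick).
- leaf_1 (a joint): Angle (rad) of the first leaf, an upright rail panel 120 mm long, top edge 50 mm above the desk, hinged upright at the board's x=+60, y=+100 mm. 0 = home at its stop, pointing to the board's -x; grows clockwise seen from above (outwards). Friction 0.65 N m, stays where left. Round black fixed grip pin 16 mm thick, from 50 to 84 mm above the desk, 68 mm from the hinge line.
- leaf_2 (a joint): Angle (rad) of the second, long leaf (200 mm, same make), relative to leaf 1, about an upright hinge at leaf 1's free end (120 mm from leaf 1's hinge). 0 = home at its stop, turned 90 degrees anticlockwise from leaf 1's direction (to the board's -y when leaf 1 is home); grows clockwise seen from above. Friction 0.3 N m. Same grip pin, 145 mm from its own hinge line.
- leaf_3 (a joint): Angle (rad) of the third leaf (120 mm, same make), relative to leaf 2, about an upright hinge at leaf 2's free end (200 mm from leaf 2's hinge). 0 = home at its stop, 90 degrees anticlockwise from leaf 2's direction (to the board's +x when all are home); grows clockwise from above. Friction 0.07 N m. Same grip pin, 42 mm from its own hinge line. It carries the bolt.
- bolt (a joint): Slide (m) of the steel bolt on the outer face of leaf 3: 0 = drawn back, 0.030 = fully home; it moves along leaf 3 away from its hinge, into the keeper if the leaves are home. Round black upright knob 16 mm thick, from 44 to 84 mm above the desk; drawn back it stands 68 mm from leaf 3's hinge line and 12.5 mm out from the leaf's middle plane. Friction 2 N.
- padlock_a: Brass padlock lying on its face, 72 x 45 x 21 mm; origin under the middle of its outline; x points along it to the shackle; the brass body (41 long, 45 wide, 20 high) is centred at x=-15 mm. 0.13 to 0.27 kg. May be absent.
- padlock_b: A second padlock, same as padlock_a. May be absent.
- padlock_c: A third padlock, same as padlock_a. May be absent.
- mug: Bystander: green mug, 102 mm high, beyond the guard; origin under its middle.
- notes: Bystander: pad of sticky notes, 70 x 75 x 21 mm, behind the guard's back wall; origin under its middle.
There are look-alikes about, which are no part of the job. What is shaped like the padlock_c but pink is not meant. What is shaped like the padlock_a but blue is not meant.

How it is judged:
On the way, in this order (a step that is already met when the one before it is completed fails the run):
1. every padlock lies on the board inside the guard's rectangle, the first leaf not yet home (x of padlock_a in the frame of guard_board between -0.04 and 0.04 m and y of padlock_a in the frame of guard_board between -0.09 and 0.09 m and height (world z) of each of padlock_a, padlock_b, padlock_c below 0.035 m and linear speed of each of padlock_a, padlock_b, padlock_c below 0.02 m/s and x of padlock_b in the frame of guard_board between -0.04 and 0.04 m and y of padlock_b in the frame of guard_board between -0.09 and 0.09 m and x of padlock_c in the frame of guard_board between -0.04 and 0.04 m and y of padlock_c in the frame of guard_board between -0.09 and 0.09 m), for 0.3 s.
2. the first leaf is folded home (value of joint leaf_1 below 0.06 rad), for 0.2 s.
3. the long second leaf is folded home, the first still home (value of joint each of leaf_1, leaf_2 below 0.06 rad), for 0.2 s.
4. the third leaf is folded home, the others still home (all of step 3 and value of joint leaf_3 below 0.06 rad), for 0.2 s.
5. the bolt is home in the keeper, the leaves still home (all of step 4 and value of joint bolt above 0.025 m), for 0.2 s.
At the end, for the whole second after the job is handed in: all padlocks at rest on the board inside the closed guard (origins within 40 mm of its middle in x and 90 mm in y, below 35 mm), all three leaves home within 0.06 rad, the bolt at least 25 of its 30 mm home (all of step 1 and all of step 5); the robot touches nothing.
It fails at once if the mug or the sticky notes moved by over 30 mm (distance of any of mug, notes from where it was at the start of the episode above 0.03 m).
Of padlock_a, padlock_b, padlock_c only 2 to 3 are there at a start; the rules pass over those that are not, and their reading is None.
At some moment in a run one of padlock_a, padlock_b, padlock_c may be knocked a few centimetres aside while the robot is not near it.
Once in a run the grip may slacken for a moment while it holds something.
It also fails if it takes over 210 s, if anything falls off the work surface, if the arm or the gripper's body presses on something with over 40 N, if the wrist force passes 120 N, or if a joint passes its speed limit or range.

ROBOT

A 6-joint arm with a two-finger parallel gripper is mounted at the origin on a cart in front of the work surface, level with it; the furniture and walls round the work are solid. World frame = base frame: x ahead of the robot, y to its left, z up, the work surface at z = 0. Lengths are in m, angles in rad, forces in N, time in s.
With the tool pointing down it reaches from about 0.325 to 0.85 m from the base axis. Payload 4.4 kg.
Tool frame: the origin (TCP) lies between the finger pads; the fingertips stand 11 mm ahead of it and the grasp point (between the pads) lies 8 mm behind it; z points along the fingers, y is the line along which they close (so a half turn about z gives the same grasp; the last joint's range is limited). The gripper opens to 94 mm and grips with 3 to 60 N. Pads are 16 mm wide; open, the fingers measure 119 mm over their backs; the gripper's body (75 mm by 177 mm) begins 78 mm behind the grasp point.
Start: joints at [0.995, 0.207, 1.542, -0, 1.393, -0.15], TCP at [0.238, 0.524, 0.216] pointing down, gripper open.
Joint ranges: [-2.73, 2.73], [-0.86, 2.22], [0.23, 2.46], [-1.11, 4.25], [0.08, 2.63], [-2.82, 2.82]. Speed limits (rad/s): [2.79, 2.79, 3.14, 3.14, 3.14, 3.14].

INTERFACE

Orientations are given as a rotation vector (axis times angle).
In Python, from bench import telemetry, vision, manip gives the robot as it stands.
- The arm moves only by the tool step_arm, never from a script. Its argument "moves" is a list of rows, each a list of 3 entries, a list of its own where there are three numbers: the shift along the tool's x, y, z in units of 25 mm (1.0 is 25 mm), then the turn, a rotation vector about the tool's x, y, z in degrees, then the opening in per cent of the stroke, from 0 (shut) to 100 (fully open). A call has 1 to 8 rows; each row is the pose to reach, as a shift and turn from the pose commanded when the call began, along the tool's axes at that moment; what a row does not reach only later rows make up. A row lasts 1/12 s, in which the tool goes at most 41.7 mm and 7.16 degrees, less where a joint would pass 70% of its speed; a pose out of reach is approached as far as the arm can. A call with a gripper value outside its range is refused whole. The fingers move at their own pace and stop on an object; "grip_force" is the grip in N (left out, the last holds). Time passes only in rows, so rows that repeat a pose let the fingers close. It gives the time, the measured TCP pose, the force, the opening and the grip force at its end, in the units of the state.
- telemetry.sense(): the state, without advancing time (a new reading comes with each control period).
- vision.read_camera(name): name is "scene" or "top" or "wrist"; returns a dict with "pixels" (480x640x3 uint8, blue, green, red), "range_z" (480x640 float32, m along the optical axis (not along the pixel's ray), 0 where there is no reading), "K" (3x3 intrinsics, pixels), "view" (4x4, takes a point from world to camera coordinates). Camera axes: x right, y down, z forward; pixel columns grow to the right and rows downward; lengths in m; the calibration is good to about 2 mm. A picture is of the moment at which its call begins.
- manip.job_done(): hands the job in; it is judged then, once.
The state is a dict: "time": time; "joints": joint angles; "dq": joint speeds; "joint_efforts": joint torques, N m; "tcp_pos": TCP position; "tool_rot": TCP orientation; "force": force on the tool from outside, world axes, zero at the start; "moment": the same for the moment, N m; "finger_gap": opening from 0.0 (shut) to 1.0 (fully open); "grasp_force": force on a finger pad.
Only numpy, scipy, OpenCV 4.12 (cv2) and the standard library are available. Lean on these libraries where they do the work, as an engineer would, in place of code of your own. Each camera call takes 0.05 s, during which the arm holds its last target. There are 200 camera calls.

## Working session

There is one attempt and no reset: what is moved stays moved. The work goes in short steps, Python scripts to look and compute and a tool call to move; the robot and the scene stay as the last step left them, time stands still between calls to the robot, and variables do not carry over. Pictures are saved under pics/ and viewed, at most 14 in all, crops included, and the job is handed in when it is done.

Besides the shell and the picture viewer there is one more tool, called after "Call:" as name(argument=value, ...), one argument or row to a line, values as JSON. step_arm: Moves the arm, as the interface text tells. Its arguments: {"type":"object","properties":{"moves":{"type":"array"},"grip_force":{"type":"number"}},"required":["moves"]}

```bash
mkdir -p pics; ls
python3 - <<'E'
from bench import telemetry, vision, manip
import cv2, pickle
for n in ("scene","top"):
    d=vision.read_camera(n); cv2.imwrite(f"pics/{n}0.png",d["pixels"]); pickle.dump(d,open(f"{n}0.pkl","wb"))
    print(n,d["K"].tolist(),d["view"].round(3).tolist())
s=telemetry.sense(); print({k:(v if not hasattr(v,'round') else v.round(3)) for k,v in s.items()})
E
```

```text
pics
scene [[530.0097459361598, 0.0, 316.49432239998623], [0.0, 530.0097459361598, 239.5638332604682], [0.0, 0.0, 1.0]] [[-0.547, 0.837, 0.0, -0.017], [0.739, 0.483, -0.47, -0.557], [-0.393, -0.257, -0.883, 1.374], [0.0, 0.0, 0.0, 1.0]]
top [[450.1046765115302, 0.0, 318.04837770195627], [0.0, 450.1046765115302, 234.26428623541884], [0.0, 0.0, 1.0]] [[0.009, -1.0, 0.017, 0.37], [-0.987, -0.012, -0.163, 0.549], [0.163, -0.015, -0.987, 0.823], [0.0, 0.0, 0.0, 1.0]]
{'time': 0.1, 'joints': array([ 0.994,  0.207,  1.543, -0.   ,  1.393, -0.151]), 'dq': array([-0.   , -0.002, -0.003,  0.001, -0.001,  0.001]), 'joint_efforts': array([-1.0000e-03, -3.7186e+01, -2.8229e+01,  7.0000e-02,  3.1000e-02,
       -0.0000e+00]), 'tcp_pos': array([0.237, 0.523, 0.215]), 'tool_rot': array([-6.64e-01, -3.07e+00,  3.00e-03]), 'force': array([0.215, 0.339, 0.434]), 'moment': array([-0.008, -0.027,  0.009]), 'grasp_force': 0.0, 'finger_gap': 0.9953442490849657}
```

View pics/top0.png

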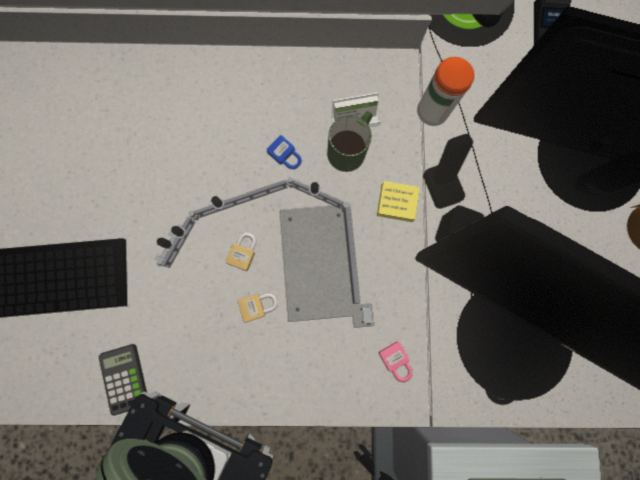

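View pics/scene0.png

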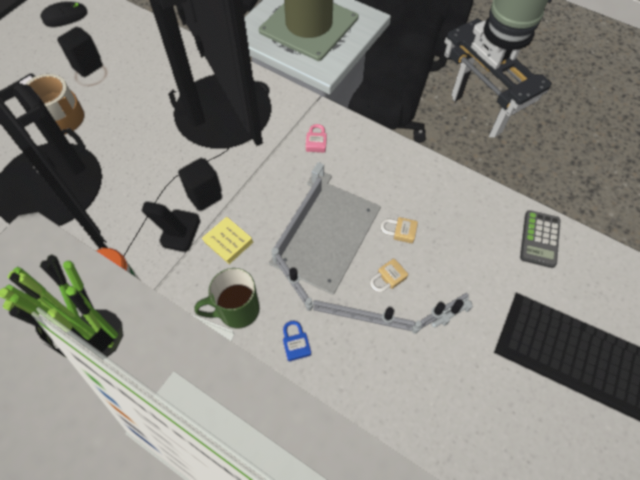

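Brass padlocks in the top view are at (241,251) and (256,306). The same shape in blue at (284,152) and in pink at (396,361) is not meant. I'll confirm with an enlarged crop while measuring.

```bash
cat > h.py <<'E'
import numpy as np, cv2
from bench import telemetry, vision, manip
from scipy.spatial.transform import Rotation as R
def cloud(d):
    z=d["range_z"]; v,u=np.mgrid[:480,:640]; K=d["K"]
    p=np.stack([(u-K[0,2])/K[0,0]*z,(v-K[1,2])/K[1,1]*z,z],-1); V=d["view"]
    return (p-V[:3,3])@V[:3,:3]
def ray(d,u,v,h):
    K=d["K"];V=d["view"];r=V[:3,:3].T@np.array([(u-K[0,2])/K[0,0],(v-K[1,2])/K[1,1],1]);c=-V[:3,:3].T@V[:3,3]
    return c+r*(h-c[2])/r[2]
def blobs(m,a=8):
    n,l,s,c=cv2.connectedComponentsWithStats(m.astype(np.uint8))
    return [(l==i,c[i],s[i,4]) for i in range(1,n) if s[i,4]>=a]
def brass(d):
    h=cv2.cvtColor(d["pixels"],cv2.COLOR_BGR2HSV); return (h[...,0]>=10)&(h[...,0]<=22)&(h[...,1]>90)&(h[...,2]>80)
def shot(n):
    return vision.read_camera(n)
def rel(target,rz=0,s=None):
    """shift in tool units from now to world TCP target"""
    s=s or telemetry.sense(); M=R.from_rotvec(s["tool_rot"])
    return (M.inv().apply(np.array(target)-s["tcp_pos"])/0.025).round(2)
E
python3 - <<'E'
from h import *
import pickle
for n in("top","scene"):
    d=pickle.load(open(n+"0.pkl","rb")); P=cloud(d); reg=(P[...,0]>.25)&(P[...,0]<.85)&(P[...,1]>.0)&(P[...,1]<.8)
    if n=="top": cv2.imwrite("pics/crop.png",cv2.resize(d["pixels"][170:370,150:400],None,fx=3,fy=3,interpolation=cv2.INTER_CUBIC))
    dark=d["pixels"].max(2)<50
    print(n,"pins")
    for m,c,a in blobs(reg&dark&(P[...,2]>.04)&(P[...,2]<.1)):
        q=P[m]; t=q[q[:,2]>.078]; print(c.round(0),a,q[:,2].max().round(3),t.mean(0).round(4) if len(t) else None,len(t))
    print("brass")
    for m,c,a in blobs(brass(d)&reg,40):
        q=P[m]; t=q[q[:,2]>.015]; r=cv2.minAreaRect(t[:,:2].astype(np.float32)*1000)if len(t)>5 else 0
        print(c.round(1),a,np.median(q,0).round(4),r)
    print("top edge")
    for m,c,a in blobs(reg&~dark&(P[...,2]>.042)&(P[...,2]<.058),25):
        q=P[m][:,:2]; l=cv2.fitLine(q.astype(np.float32),cv2.DIST_L2,0,.001,.001).ravel(); t=(q-l[2:])@l[:2]
        print(c.round(0),a,l.round(4),(l[2:]+t.min()*l[:2]).round(4),(l[2:]+t.max()*l[:2]).round(4))
E
```

```text
top pins
[494. 121.] 407 0.1 [0.7638 0.0395 0.0906] 212
[331. 151.] 17 0.084 [0.7028 0.3526 0.0806] 6
[339. 160.] 25 0.086 [0.6893 0.3403 0.0813] 3
[361. 158.] 13 0.093 [0.6899 0.2957 0.0855] 4
[346. 158.] 10 0.098 [0.6832 0.3244 0.0882] 10
[354. 158.] 8 0.091 [0.6838 0.3109 0.0869] 6
[446. 172.] 333 0.1 [0.667  0.1339 0.0893] 124
[314. 188.] 44 0.086 [0.628  0.3839 0.0833] 34
[217. 202.] 33 0.086 [0.598  0.5646 0.0826] 21
[459. 220.] 708 0.094 [0.5691 0.1126 0.0887] 569
[177. 231.] 58 0.086 [0.5433 0.6343 0.0834] 41
[164. 243.] 71 0.086 [0.522  0.6595 0.0829] 43
brass
[239.7 257.3] 322 [0.4985 0.5274 0.0193] ((469.1184997558594, 463.86480712890625), (193.15341186523438, 42.687644958496094), 61.97457504272461)
[250.5 307.9] 342 [0.4048 0.5055 0.0194] ((405.4703674316406, 502.3644714355469), (43.722232818603516, 41.06329345703125), 18.59988784790039)
top edge
[356. 102.] 554 [ 0.2019 -0.9794  0.8126  0.3024] [0.8035 0.3467] [0.8222 0.2558]
[433. 111.] 126 [0.5116 0.8592 0.7967 0.1477] [0.7799 0.1195] [0.8141 0.1769]
[489. 125.] 38 [0.2907 0.9568 0.7688 0.0368] [0.7581 0.0017] [0.7784 
[... 1123 characters left out ...]
.1 273.6] 276 [0.5121 0.5298 0.0191] ((507.0990905761719, 527.846435546875), (43.16750717163086, 40.18741989135742), 68.25253295898438)
top edge
[318. 168.] 88 [0.9905 0.1376 0.3957 0.2816] [0.3793 0.2794] [0.4098 0.2836]
[294. 224.] 635 [0.9825 0.1862 0.5342 0.3176] [0.4168 0.2953] [0.6363 0.3369]
[300. 289.] 174 [0.3663 0.9305 0.6437 0.406 ] [0.6313 0.3744] [0.6554 0.4356]
[230. 285.] 159 [ 0.815  -0.5795  0.7078  0.2936] [0.6777 0.315 ] [0.7366 0.2731]
[392. 312.] 832 [ 0.5326 -0.8464  0.5901  0.5677] [0.5145 0.6879] [0.6658 0.4475]
[241. 315.] 129 [ 0.8176 -0.5758  0.7433  0.3453] [0.7135 0.3662] [0.7749 0.323 ]
[201. 313.] 30 [0.8951 0.4459 0.7799 0.2815] [0.7736 0.2784] [0.785  0.2841]
```

View pics/crop.png

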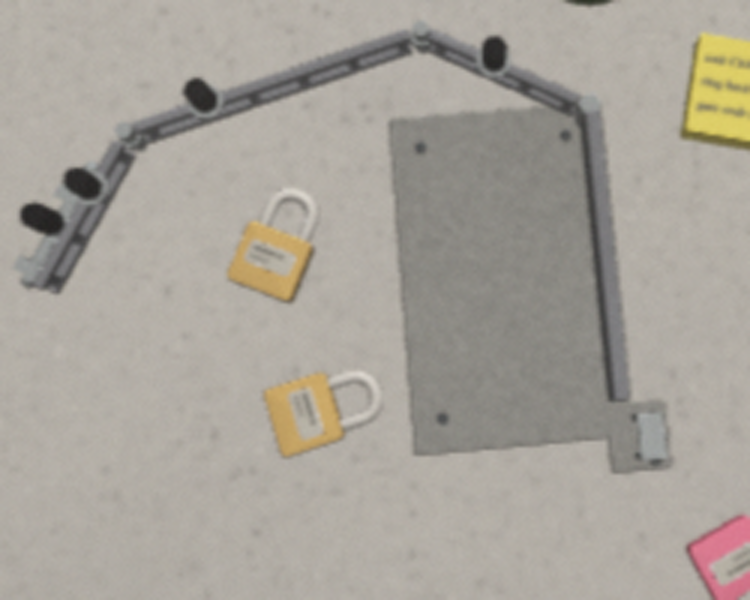

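Run:
```python
from h import *
import pickle
t=pickle.load(open("top0.pkl","rb")); s=pickle.load(open("scene0.pkl","rb"))
c=lambda u,v:(150+u/3,170+v/3)
for n,u,v in(("TL",390,121),("BL",415,455),("BR",609,438),("rivTL",420,148),("rivTR",565,135),("rivBL",442,418)): print(n,ray(t,*c(u,v),.006).round(4))
for n,u,v in(("hinge1",590,103),("hinge2",421,38),("hinge3",128,138)): print(n,ray(t,*c(u,v),.05).round(4))
for n,u,v in(("rivBL",368,210),("rivTL",329,284)): print("sc",n,ray(s,u,v,.006).round(4))
# ray-based pin tops: centroid of dark pixels above .08
for d in(t,s):
    P=cloud(d); 
    for m,cc,a in blobs((P[...,2]>.079)&(P[...,2]<.088)&(d["pixels"].max(2)<60)&(P[...,1]>.37)&(P[...,0]<.66),8): print(cc.round(1),a,ray(d,*cc,.084).round(4))
    for m,cc,a in blobs(brass(d)&(P[...,2]>.016)&(P[...,2]<.025)&(P[...,0]<.6),40): 
        r=cv2.minAreaRect(np.argwhere(m)[:,::-1].astype(np.float32)); w=np.array([ray(d,*q,.02)[:2]for q in cv2.boxPoints(r)]); print("lock",w.mean(0).round(4),np.degrees(np.arctan2(*(w[1]-w[0])[::-1])).round(1))
q=telemetry.sense(); print(R.from_rotvec(q["tool_rot"]).as_matrix().round(3).tolist())
```

```text
TL [0.5995 0.452  0.006 ]
BL [0.3792 0.4309 0.006 ]
BR [0.3911 0.3054 0.006 ]
rivTL [0.5813 0.4315 0.006 ]
rivTR [0.5914 0.3343 0.006 ]
rivBL [0.4029 0.4138 0.006 ]
hinge1 [0.6033 0.3209 0.05  ]
hinge2 [0.6449 0.4301 0.05  ]
hinge3 [0.5767 0.6149 0.05  ]
sc rivBL [0.4047 0.4131 0.006 ]
sc rivTL [0.59  0.435 0.006]
[314.2 186.5] 42 [0.6286 0.3839 0.084 ]
[215.5 200.5] 45 [0.5995 0.5655 0.084 ]
[175.7 230. ] 50 [0.5435 0.6352 0.084 ]
[161.4 241.5] 49 [0.522  0.6596 0.084 ]
lock [0.5031 0.5275] -19.5
lock [0.4053 0.5022] -73.1
[292.8 271.7] 38 [0.6345 0.3843 0.084 ]
[458.5 303.2] 44 [0.5262 0.66   0.084 ]
[440.3 306.3] 42 [0.5487 0.6361 0.084 ]
[389.2 311.5] 39 [0.6058 0.5664 0.084 ]
lock [0.4094 0.5021] -160.6
lock [0.5074 0.5279] 163.2
[[-0.911, 0.413, -0.001], [0.413, 0.911, -0.002], [0.0, -0.002, -1.0]]
```

The crop confirms it. Both brass padlocks are at crop (270,262) and (304,415), with no third one on the desk. Pink is at the lower right and blue is outside the crop. I'll start with the one at world (0.505,0.528).

Call:
step_arm(
  moves=[
    [[-2,1,0],[0,0,-6],100],
    [[-4,2,1],[0,0,-6],100],
    [[-6,3,2.5],[0,0,-6],100],
    [[-8,4,4],[0,0,-6],100],
    [[-9.7,4.6,5.4],[0,0,-6],100],
    [[-9.7,4.6,5.4],[0,0,-6],100],
    [[-9.7,4.6,5.4],[0,0,-6],100],
    [[-9.7,4.6,5.4],[0,0,-6],100],
  ],
)

```text
time: 0.77
tcp_pos: [0.5084, 0.5248, 0.0754]
tool_rot: [-0.507, -3.098, 0.009]
force: [-0.9, -0.5, -1.1]
finger_gap: 1.001
grasp_force: 0.0
```

Run:
```python
from h import *
s=telemetry.sense(); print(s["tcp_pos"].round(4),s["joints"].round(2),R.from_rotvec(s["tool_rot"]).as_matrix()[:2].round(3).tolist())
d=shot("wrist"); cv2.imwrite("pics/w1.png",d["pixels"]); P=cloud(d)
for m,cc,a in blobs(brass(d),300):
    print(cc.round(0),a,np.median(P[m],0).round(4))
    r=cv2.minAreaRect(np.argwhere(m&(abs(P[...,2]-.02)<.006))[:,::-1].astype(np.float32)); w=np.array([ray(d,*q,.02)[:2]for q in cv2.boxPoints(r)]); print("lock",w.round(4).tolist(),w.mean(0).round(4),np.degrees(np.arctan2(*(w[1]-w[0])[::-1])).round(1))
```

```text
[0.5084 0.5248 0.0754] [ 0.68  0.66  1.21 -0.    1.28 -0.56] [[-0.948, 0.319, -0.004], [0.319, 0.948, -0.005]]
[223.  99.] 4479 [0.4062 0.5093 0.0193]
lock [[0.3921, 0.4774], [0.3804, 0.5162], [0.4198, 0.5313], [0.4333, 0.4913]] [0.4064 0.5041] 106.7
[323. 241.] 2422 [0.4952 0.5335 0.0194]
lock [[0.5146, 0.5014], [0.4778, 0.5153], [0.4921, 0.5558], [0.5295, 0.5438]] [0.5035 0.5291] 159.3
[ 60. 413.] 663 [0.468  0.4885 0.1812]
lock [[0.3273, 0.4175], [0.3273, 0.4175], [0.3273, 0.4175], [0.3273, 0.4175]] [0.3273 0.4175] 0.0
[574. 413.] 855 [0.4988 0.5793 0.1801]
lock [[0.3273, 0.4175], [0.3273, 0.4175], [0.3273, 0.4175], [0.3273, 0.4175]] [0.3273 0.4175] 0.0
```

Call:
step_arm(
  moves=[
    [[0.2,0.1,1.2],[0,0,0],100],
    [[0.2,0.1,2.4],[0,0,0],100],
    [[0.2,0.1,2.4],[0,0,0],100],
    [[0.2,0.1,2.4],[0,0,0],30],
    [[0.2,0.1,2.4],[0,0,0],30],
    [[0.2,0.1,2.4],[0,0,0],30],
    [[0.2,0.1,2.4],[0,0,0],30],
    [[0.2,0.1,2.4],[0,0,0],30],
  ],
  grip_force=30,
)

```text
time: 1.48
tcp_pos: [0.5029, 0.5332, 0.024]
tool_rot: [0.501, 3.099, 0.005]
force: [0.4, 0.1, -0.8]
finger_gap: 0.68
grasp_force: 0.0
```

Call:
step_arm(
  moves=[
    [[0,0,0],[0,0,0],30],
    [[0,0,-0.5],[0,0,0],30],
    [[0,0,-1],[0,0,0],30],
    [[0,0,-1.5],[0,0,0],30],
    [[0,0,-1.5],[0,0,0],30],
  ],
)

```text
time: 1.9
tcp_pos: [0.5045, 0.5344, 0.0645]
tool_rot: [0.501, 3.096, 0.01]
force: [0.2, 0.3, 0.7]
finger_gap: 0.332
grasp_force: 0.0
```

Run:
```python
from h import *
s=telemetry.sense(); print(s["tcp_pos"].round(4),s["finger_gap"],s["grasp_force"],R.from_rotvec(s["tool_rot"]).as_matrix()[:2].round(3).tolist())
O=np.array([.5006,.3709]);a=np.radians(-84.4);X=np.array([np.cos(a),np.sin(a)]);Y=np.array([-X[1],X[0]])
t=O+.030*Y; print(t, rel([*t,.06]))
```

```text
[0.5045 0.5344 0.0645] 0.33150177362370475 0.0 [[-0.949, 0.316, 0.006], [0.316, 0.949, 0.005]]
[0.53045682 0.37382749] [-3.01 -5.77  0.15]
```

Call:
step_arm(
  moves=[
    [[0,0,0],[0,0,0],100],
    [[0,0,0],[0,0,0],100],
    [[0,0,0],[0,0,0],100],
    [[0,0,0],[0,0,0],100],
    [[0,0,0],[0,0,0],100],
    [[0,0,0],[0,0,0],100],
    [[0,0,0],[0,0,0],100],
    [[0,0,0],[0,0,0],100],
  ],
)

```text
time: 2.57
tcp_pos: [0.5018, 0.5321, 0.0587]
tool_rot: [-0.502, -3.101, 0.0]
force: [-0.7, -0.3, 0.4]
finger_gap: 0.86
grasp_force: 0.0
```

```bash
cat >> h.py <<'E'
def locks(n="wrist"):
    d=shot(n); P=cloud(d)
    for m,cc,a in blobs(brass(d)&(abs(P[...,2]-.022)<.012)&(P[...,0]<.68),60 if n!="wrist" else 300):
        h=np.median(P[m][:,2]); r=cv2.minAreaRect(np.argwhere(m&(abs(P[...,2]-h)<.006))[:,::-1].astype(np.float32)); w=np.array([ray(d,*q,h)[:2]for q in cv2.boxPoints(r)])
        print(n,"lock",cc.round(0),a,w.mean(0).round(4),h.round(3),(np.degrees(np.arctan2(*(w[1]-w[0])[::-1]))%90).round(1))
def pose():
    s=telemetry.sense(); M=R.from_rotvec(s["tool_rot"]).as_matrix()
    print("t",round(s["time"],2),"tcp",s["tcp_pos"].round(4),"gap",round(s["finger_gap"],3),"gf",s["grasp_force"],"F",s["force"].round(1),"yang",np.degrees(np.arctan2(M[1,1],M[0,1])).round(1),"tilt",M[:2,2].round(3),"q",s["joints"].round(2))
O=np.array([.5006,.3709]);_a=np.radians(-84.4);X=np.array([np.cos(_a),np.sin(_a)]);Y=np.array([-X[1],X[0]])
def B(x,y): return O+x*X+y*Y
E
python3 -c "
from h import *
pose();locks()"
```

```text
t 2.57 tcp [0.5018 0.5321 0.0587] gap 0.86 gf 0.0 F [-0.7 -0.3  0.4] yang 71.6 tilt [-0. -0.] q [ 0.7   0.67  1.22 -0.    1.25 -0.55]
wrist lock [204. 111.] 5598 [0.4052 0.504 ] 0.019 17.4
wrist lock [313. 264.] 3026 [0.5031 0.5281] 0.019 67.0
```

Call:
step_arm(
  moves=[
    [[0,-0.15,0.9],[0,0,2],100],
    [[0,-0.15,1.8],[0,0,2],100],
    [[0,-0.15,1.8],[0,0,2],100],
    [[0,-0.15,1.8],[0,0,2],100],
    [[0,-0.15,1.8],[0,0,2],30],
    [[0,-0.15,1.8],[0,0,2],30],
    [[0,-0.15,1.8],[0,0,2],30],
    [[0,-0.15,1.8],[0,0,2],30],
  ],
)

```text
time: 3.28
tcp_pos: [0.5008, 0.5287, 0.0143]
tool_rot: [0.556, 3.092, 0.001]
force: [0.1, -0.8, -0.1]
finger_gap: 0.754
grasp_force: 0.0
```

Call:
step_arm(
  moves=[
    [[0,0,0],[0,0,0],30],
    [[0,0,0],[0,0,0],30],
    [[0,0,0],[0,0,0],30],
    [[0,0,0],[0,0,0],30],
    [[0,0,0],[0,0,0],30],
    [[0,0,0],[0,0,0],30],
  ],
)

```text
time: 3.78
tcp_pos: [0.5008, 0.5287, 0.014]
tool_rot: [0.556, 3.092, 0.0]
force: [-0.2, 0.5, -0.2]
finger_gap: 0.478
grasp_force: 30.0
```

```bash
python3 -c "
from h import *
pose();t=B(0,.03);print(t,rel([*t,.06]))"
```

```text
t 3.78 tcp [0.5008 0.5287 0.014 ] gap 0.478 gf 29.999662935733795 F [-0.2  0.5 -0.2] yang 69.6 tilt [0. 0.] q [ 0.69  0.72  1.25  0.    1.17 -0.52]
[0.53045682 0.37382749] [-3.27 -5.39 -1.84]
```

Call:
step_arm(
  moves=[
    [[0,0,-0.6],[0,0,0],30],
    [[0,0,-1.2],[0,0,0],30],
    [[-0.6,-1,-1.2],[0,0,-6],30],
    [[-1.2,-2,-1.2],[0,0,-12],30],
    [[-1.8,-3,-1.2],[0,0,-18],30],
    [[-2.4,-4,-1.2],[0,0,-24],30],
    [[-3,-5,-1.2],[0,0,-26],30],
    [[-3.3,-5.4,-1.2],[0,0,-26],30],
  ],
  grip_force=40,
)

```text
time: 4.45
tcp_pos: [0.5319, 0.3701, 0.0455]
tool_rot: [-0.151, 3.137, -0.002]
force: [0.7, -0.0, -2.5]
finger_gap: 0.476
grasp_force: 40.0
```

Call:
step_arm(
  moves=[
    [[0,0,0],[0,0,0],30],
    [[0,0,0],[0,0,0],30],
    [[0,0,0],[0,0,0],30],
  ],
)

```text
time: 4.7
tcp_pos: [0.5313, 0.3749, 0.0448]
tool_rot: [-0.154, 3.137, 0.002]
force: [-0.1, 0.0, -1.5]
finger_gap: 0.473
grasp_force: 40.0
```

```bash
python3 -c "
from h import *
pose();t=B(0,.03);print(t,rel([*t,.021]))"
```

```text
t 4.7 tcp [0.5313 0.3749 0.0448] gap 0.473 gf 39.99905526638031 F [-0.1  0.  -1.5] yang 95.6 tilt [0.001 0.002] q [ 0.48  0.54  1.48  0.    1.13 -1.19]
[0.53045682 0.37382749] [ 0.04 -0.04  0.95]
```

Call:
step_arm(
  moves=[
    [[0,0,0.5],[0,0,0],30],
    [[0,0,0.97],[0,0,0],30],
    [[0,0,0.97],[0,0,0],30],
    [[0,0,0.97],[0,0,0],30],
    [[0,0,0.97],[0,0,0],66],
    [[0,0,0.97],[0,0,0],66],
    [[0,0,0.97],[0,0,0],66],
    [[0,0,0.97],[0,0,0],66],
  ],
)

```text
time: 5.37
tcp_pos: [0.5308, 0.3732, 0.0195]
tool_rot: [0.154, -3.137, 0.001]
force: [-0.2, -0.3, 0.3]
finger_gap: 0.66
grasp_force: 0.0
```

Call:
step_arm(
  moves=[
    [[0,0,-0.6],[0,0,0],66],
    [[0,0,-1.5],[0,0,0],66],
    [[0,0,-3],[0,0,0],100],
    [[0,0,-4],[0,0,0],100],
    [[0,0,-4],[0,0,0],100],
    [[0,0,-4],[0,0,0],100],
  ],
)

```text
time: 5.87
tcp_pos: [0.5326, 0.374, 0.1223]
tool_rot: [-0.153, 3.133, 0.003]
force: [-0.7, -0.2, -0.5]
finger_gap: 0.903
grasp_force: 0.0
```

```bash
python3 -c "
from h import *
pose();locks();locks('top');locks('scene');t=(.406,.504);print(B(0,.03),rel([*t,.07]))"
```

```text
t 5.87 tcp [0.5326 0.374  0.1223] gap 0.903 gf 0.0 F [-0.7 -0.2 -0.5] yang 95.6 tilt [0.005 0.002] q [ 0.48  0.44  1.43 -0.    1.26 -1.19]
wrist lock [549.  55.] 1951 [0.4046 0.5022] 0.019 18.2
wrist lock [319. 236.] 2340 [0.532  0.3739] 0.025 5.6
top lock [326. 247.] 64 [0.5223 0.3599] 0.025 14.8
top lock [251. 308.] 338 [0.4053 0.5023] 0.019 16.9
scene lock [ 71. 122.] 149 [ 0.5812 -0.2608] 0.025 80.9
scene lock [406. 231.] 231 [0.409 0.502] 0.019 19.4
scene lock [318. 245.] 272 [0.5378 0.375 ] 0.025 9.7
[0.53045682 0.37382749] [4.4  5.72 1.91]
```

Call:
step_arm(
  moves=[
    [[0.5,0.7,0],[0,0,7],100],
    [[1,1.4,0],[0,0,14],100],
    [[1.5,2.1,0],[0,0,21],100],
    [[2,2.8,0],[0,0,28],100],
    [[2.6,3.5,0],[0,0,35],100],
    [[3.2,4.2,0],[0,0,42],100],
    [[3.8,5,0],[0,0,49],100],
    [[4.4,5.7,0.5],[0,0,56],100],
  ],
)

```text
time: 6.68
tcp_pos: [0.4072, 0.5057, 0.1074]
tool_rot: [1.346, 2.838, 0.002]
force: [0.5, 0.1, 1.8]
finger_gap: 1.003
grasp_force: 0.0
```

Call:
step_arm(
  moves=[
    [[0,0,0.5],[0,0,7],100],
    [[0,0,1.2],[0,0,14],100],
    [[0,0,1.3],[0,0,22],100],
    [[0,0,1.3],[0,0,22],100],
    [[0,0,1.3],[0,0,22],100],
  ],
)

```text
time: 7.1
tcp_pos: [0.4065, 0.5033, 0.0725]
tool_rot: [-1.852, -2.537, 0.006]
force: [-0.4, -1.1, 0.3]
finger_gap: 1.001
grasp_force: 0.0
```

```bash
python3 -c "
from h import *
pose();locks();t=(.406,.503);print(rel([*t,.014]))"
```

```text
t 7.1 tcp [0.4065 0.5033 0.0725] gap 1.001 gf 0.0 F [-0.4 -1.1  0.3] yang 17.7 tilt [-0.003 -0.003] q [ 0.76  0.5   1.47 -0.    1.18  0.45]
wrist lock [315. 259.] 3441 [0.4048 0.5036] 0.019 17.8
wrist lock [437. 462.] 1986 [0.5282 0.393 ] 0.023 17.9
[-0.02 -0.05  2.38]
```

Call:
step_arm(
  moves=[
    [[0,0,1.2],[0,0,0],100],
    [[0,0,2.38],[0,0,0],100],
    [[0,0,2.38],[0,0,0],100],
    [[0,0,2.38],[0,0,0],100],
    [[0,0,2.38],[0,0,0],30],
    [[0,0,2.38],[0,0,0],30],
    [[0,0,2.38],[0,0,0],30],
    [[0,0,2.38],[0,0,0],30],
  ],
)

```text
time: 7.82
tcp_pos: [0.408, 0.5048, 0.0162]
tool_rot: [1.855, 2.535, 0.002]
force: [-0.3, 0.2, -0.9]
finger_gap: 0.751
grasp_force: 0.0
```

Call:
step_arm(
  moves=[
    [[0,0,0],[0,0,0],30],
    [[0,0,0],[0,0,0],30],
    [[0,0,0],[0,0,0],30],
    [[0,0,0],[0,0,0],30],
    [[0,0,0],[0,0,0],30],
    [[0,0,0],[0,0,0],30],
    [[0,0,-0.6],[0,0,0],30],
    [[0,0,-1.2],[0,0,0],30],
  ],
)

```text
time: 8.48
tcp_pos: [0.4068, 0.5032, 0.0435]
tool_rot: [1.855, 2.535, -0.005]
force: [1.4, -0.5, -1.2]
finger_gap: 0.476
grasp_force: 40.0
```

```bash
python3 -c "
from h import *
pose();t=B(-.015,-.045);print(t,rel([*t,.044]))"
```

```text
t 8.48 tcp [0.4068 0.5032 0.0435] gap 0.476 gf 39.998120069503784 F [ 1.4 -0.5 -1.2] yang 17.6 tilt [-0.002 -0.003] q [ 0.76  0.53  1.48 -0.    1.13  0.45]
[0.45435102 0.38143718] [-5.22  0.34 -0.01]
```

Call:
step_arm(
  moves=[
    [[-1,0.1,0],[0,0,4],30],
    [[-2,0.2,0],[0,0,8],30],
    [[-3,0.3,0],[0,0,12],30],
    [[-4,0.3,0],[0,0,12],30],
    [[-5.2,0.3,0],[0,0,12],30],
    [[-5.2,0.3,0],[0,0,12],30],
    [[-5.2,0.3,0],[0,0,12],30],
    [[-5.2,0.3,0],[0,0,12],30],
  ],
)

```text
time: 9.15
tcp_pos: [0.4543, 0.3829, 0.045]
tool_rot: [-2.111, -2.327, -0.001]
force: [-0.8, 0.4, -1.7]
finger_gap: 0.478
grasp_force: 40.0
```

Call:
step_arm(
  moves=[
    [[0,0,0.5],[0,0,0],30],
    [[0,0,0.97],[0,0,0],30],
    [[0,0,0.97],[0,0,0],30],
    [[0,0,0.97],[0,0,0],30],
    [[0,0,0.97],[0,0,0],60],
    [[0,0,0.97],[0,0,0],60],
    [[0,0,0.97],[0,0,0],60],
    [[0,0,0.97],[0,0,0],60],
  ],
)

```text
time: 9.82
tcp_pos: [0.4537, 0.3827, 0.0207]
tool_rot: [-2.11, -2.327, 0.001]
force: [0.6, 0.6, -0.8]
finger_gap: 0.602
grasp_force: 0.0
```

Call:
step_arm(
  moves=[
    [[0,0,-0.6],[0,0,0],60],
    [[0,0,-1.5],[0,0,0],60],
    [[0,0,-3],[0,0,0],35],
    [[0,0,-4],[0,0,0],35],
    [[0,0,-4],[0,0,0],35],
    [[0,0,-4],[0,0,0],35],
  ],
)

```text
time: 10.32
tcp_pos: [0.4555, 0.3836, 0.1233]
tool_rot: [2.109, 2.326, 0.007]
force: [-0.6, -1.2, -0.0]
finger_gap: 0.367
grasp_force: 0.0
```

```bash
python3 -c "
from h import *
pose();locks();locks('top');locks('scene');t=(.631,.3845);print(B(0,.03),B(-.015,-.045),rel([*t,.069]))
d=shot('wrist');cv2.imwrite('pics/w2.png',d['pixels']);d=shot('top');cv2.imwrite('pics/t2.png',d['pixels'])"
```

```text
t 10.32 tcp [0.4555 0.3836 0.1233] gap 0.367 gf 0.0 F [-0.6 -1.2 -0. ] yang 5.6 tilt [0.004 0.003] q [ 0.55  0.34  1.58 -0.    1.22  0.46]
wrist lock [304. 249.] 547 [0.4533 0.3829] 0.025 4.2
wrist lock [413. 266.] 1204 [0.5308 0.3749] 0.025 8.6
scene lock [ 70. 122.] 126 [ 0.5828 -0.2594] 0.025 79.8
scene lock [342. 219.] 268 [0.4583 0.3827] 0.025 9.2
scene lock [318. 245.] 269 [0.5377 0.3749] 0.025 9.7
[0.53045682 0.37382749] [0.45435102 0.38143718] [-0.59  7.11  1.98]
```

View pics/t2.png

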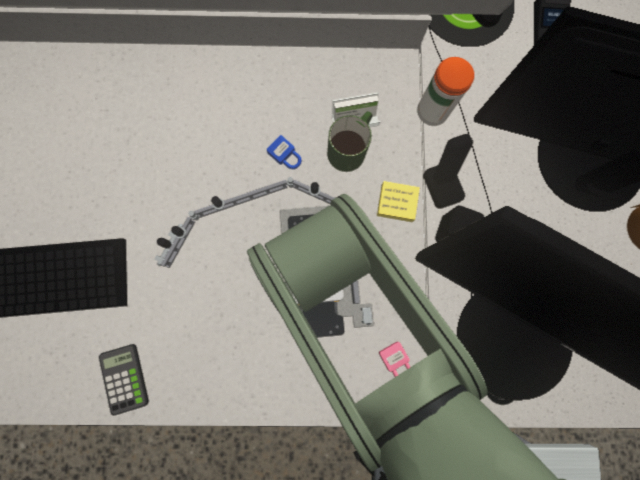

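Call:
step_arm(
  moves=[
    [[-0.1,1.2,0],[0,0,5],35],
    [[-0.2,2.4,0],[0,0,10],35],
    [[-0.3,3.6,0],[0,0,13],35],
    [[-0.4,4.8,0],[0,0,13],35],
    [[-0.5,6,0],[0,0,13],35],
    [[-0.6,7.1,0],[0,0,13],35],
    [[-0.6,7.1,0],[0,0,13],35],
    [[-0.6,7.1,0],[0,0,13],35],
  ],
)

```text
time: 11.23
tcp_pos: [0.6324, 0.3841, 0.1183]
tool_rot: [-2.361, -2.071, 0.005]
force: [-0.2, 0.4, 0.9]
finger_gap: 0.353
grasp_force: 0.0
```

```bash
cat >> h.py <<'E'
def pins(n):
    d=shot(n);P=cloud(d)
    for m,cc,a in blobs((P[...,2]>.076)&(P[...,2]<.09)&(d["pixels"].max(2)<70)&(P[...,1]>.2)&(P[...,0]<.67)&(P[...,0]>.3),8):
        print(n,cc.round(0),a,ray(d,*cc,.084).round(4)[:2])
    return d
E
python3 -c "
from h import *
pose();d=pins('wrist');cv2.imwrite('pics/w3.png',d['pixels']);pins('top');print(rel([.631,.3845,.068]))"
```

```text
t 11.23 tcp [0.6324 0.3841 0.1183] gap 0.353 gf 0.0 F [-0.2  0.4  0.9] yang -7.5 tilt [-0.003 -0.001] q [0.43 0.63 1.16 0.   1.35 0.56]
wrist [314. 272.] 649 [0.6311 0.3858]
top [216. 201.] 51 [0.5992 0.5654]
top [176. 230.] 55 [0.5433 0.6347]
top [162. 241.] 58 [0.5221 0.6592]
[-0.01  0.02  2.05]
```

View pics/w3.png

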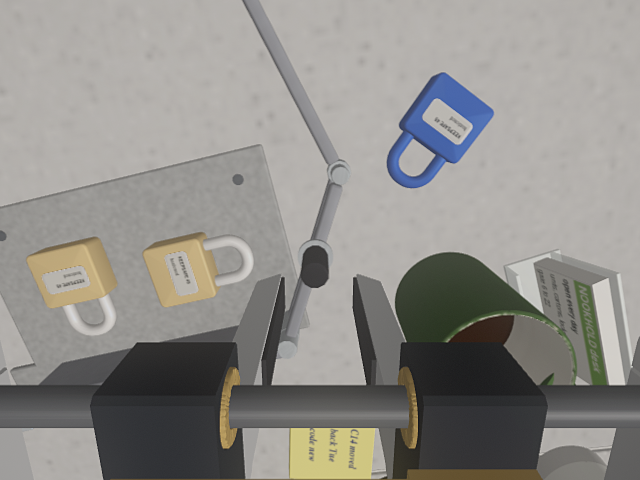

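Both brass padlocks lie on the board. Pin 1, at (315,268), is centred between the fingers, and the mug is clear to the right.

Call:
step_arm(
  moves=[
    [[0,0.02,0.7],[0,0,0],30],
    [[0,0.02,1.4],[0,0,0],30],
    [[0,0.02,2],[0,0,0],30],
    [[0,0.02,2],[0,0,0],25],
    [[0,0.02,2],[0,0,0],22],
    [[0,0.02,2],[0,0,0],22],
    [[0,0.02,2],[0,0,0],22],
    [[0,0.02,2],[0,0,0],22],
  ],
)

```text
time: 12.0
tcp_pos: [0.633, 0.3857, 0.0724]
tool_rot: [2.36, 2.074, 0.003]
force: [-1.4, 0.2, 0.4]
finger_gap: 0.218
grasp_force: 0.6
```

Call:
step_arm(
  moves=[
    [[0,-0.12,0],[0,0,0],22],
    [[0,-0.24,0],[0,0,0],22],
    [[0.02,-0.36,0],[0,0,0],22],
    [[0.04,-0.48,0],[0,0,0],22],
    [[0.05,-0.6,0],[0,0,0],22],
    [[0.05,-0.72,0],[0,0,0],22],
    [[0.04,-0.84,0],[0,0,0],22],
    [[0.03,-0.96,0],[0,0,0],22],
  ],
)

```text
time: 12.67
tcp_pos: [0.6146, 0.3909, 0.0724]
tool_rot: [2.357, 2.07, 0.022]
force: [11.7, 4.4, -6.6]
finger_gap: 0.224
grasp_force: 5.6
```

```bash
python3 -c "
from h import *
pose();pins('wrist');pins('scene');pins('top')"
```

```text
t 12.67 tcp [0.6146 0.3909 0.0724] gap 0.224 gf 5.615142434835434 F [11.7  4.4 -6.6] yang -7.4 tilt [0.014 0.006] q [ 0.45  0.64  1.24 -0.    1.24  0.58]
wrist [294. 305.] 110 [0.6052 0.3961]
wrist [326. 313.] 1192 [0.6186 0.3907]
scene [463. 264.] 40 [0.4524 0.6332]
scene [447. 270.] 39 [0.4798 0.6149]
scene [401. 285.] 41 [0.551  0.5599]
top [218. 231.] 50 [0.5423 0.5577]
top [186. 269.] 58 [0.4718 0.6124]
top [175. 284.] 57 [0.445  0.6309]
```

Call:
step_arm(
  moves=[
    [[-0.02,-0.12,0],[0,0,0],22],
    [[-0.04,-0.24,0],[0,0,0],22],
    [[-0.06,-0.36,0],[0,0,0],22],
    [[-0.08,-0.48,0],[0,0,0],22],
    [[-0.1,-0.6,0],[0,0,0],22],
    [[-0.1,-0.7,0],[0,0,0],22],
    [[-0.1,-0.7,0],[0,0,0],22],
  ],
)

```text
time: 13.4
tcp_pos: [0.5945, 0.3903, 0.073]
tool_rot: [2.359, 2.072, 0.013]
force: [3.3, 2.3, 1.0]
finger_gap: 0.227
grasp_force: 1.5
```

```bash
python3 -c "
from h import *
pose();pins('wrist');pins('scene');pins('top')"
```

```text
t 13.4 tcp [0.5945 0.3903 0.073 ] gap 0.227 gf 1.5151779726147652 F [3.3 2.3 1. ] yang -7.4 tilt [0.008 0.004] q [0.46 0.61 1.29 0.   1.23 0.59]
wrist [294. 304.] 112 [0.5852 0.396 ]
wrist [326. 309.] 1197 [0.5986 0.3918]
scene [458. 222.] 43 [0.3792 0.5879]
scene [446. 231.] 45 [0.4091 0.5762]
scene [407. 254.] 42 [0.4913 0.5392]
top [228. 262.] 54 [0.4853 0.5376]
top [205. 308.] 58 [0.4044 0.5749]
top [197. 325.] 61 [0.3739 0.5872]
```

Call:
step_arm(
  moves=[
    [[-0.01,-0.08,0],[0,0,0],22],
    [[-0.02,-0.16,0],[0,0,0],22],
    [[-0.03,-0.24,0],[0,0,0],22],
    [[-0.03,-0.24,0],[0,0,0],22],
  ],
)

```text
time: 13.88
tcp_pos: [0.5933, 0.3901, 0.073]
tool_rot: [2.354, 2.067, 0.028]
force: [18.4, 4.4, -9.1]
finger_gap: 0.22
grasp_force: 8.4
```

```bash
python3 -c "
from h import *
pose();pins('scene');pins('top')"
```

```text
t 13.88 tcp [0.5933 0.3901 0.073 ] gap 0.22 gf 8.442644476890564 F [18.4  4.4 -9.1] yang -7.4 tilt [0.019 0.006] q [ 0.46  0.6   1.3  -0.    1.22  0.59]
scene [458. 220.] 42 [0.376  0.5852]
scene [445. 229.] 46 [0.4065 0.5742]
scene [407. 253.] 42 [0.4896 0.5386]
top [228. 264.] 54 [0.4834 0.5368]
top [206. 309.] 60 [0.4017 0.5729]
top [199. 327.] 58 [0.3715 0.5846]
```

Call:
step_arm(
  moves=[
    [[0,-0.1,0],[0,0,0],22],
    [[0,-0.2,0],[0,0,0],22],
    [[0,-0.2,0],[0,0,0],22],
    [[0,-0.2,0],[0,0,0],22],
  ],
)

```text
time: 14.32
tcp_pos: [0.5931, 0.3901, 0.073]
tool_rot: [2.351, 2.063, 0.039]
force: [28.7, 3.1, -15.4]
finger_gap: 0.221
grasp_force: 13.5
```

```bash
python3 -c "
from h import *
pose();pins('scene');pins('top')"
```

```text
t 14.32 tcp [0.5931 0.3901 0.073 ] gap 0.221 gf 13.540142476558685 F [ 28.7   3.1 -15.4] yang -7.5 tilt [0.028 0.006] q [ 0.46  0.6   1.31 -0.01  1.2   0.6 ]
scene [458. 220.] 42 [0.3758 0.5851]
scene [445. 230.] 46 [0.4067 0.5745]
scene [407. 253.] 39 [0.4892 0.5384]
top [229. 264.] 51 [0.4833 0.5367]
top [206. 309.] 58 [0.4017 0.5729]
top [199. 327.] 62 [0.3715 0.5842]
```

Call:
step_arm(
  moves=[
    [[0,0.2,0],[0,0,0],22],
    [[0,0.4,0],[0,0,0],30],
    [[0,0.4,0],[0,0,0],40],
    [[0,0.4,0],[0,0,0],40],
    [[0,0.4,-1],[0,0,0],40],
    [[0,0.4,-2],[0,0,0],40],
    [[0,0.4,-2],[0,0,0],40],
    [[0,0.4,-2],[0,0,0],40],
  ],
)

```text
time: 15.08
tcp_pos: [0.5905, 0.3889, 0.1231]
tool_rot: [2.359, 2.074, 0.005]
force: [0.4, 0.4, 0.6]
finger_gap: 0.403
grasp_force: 0.0
```

```bash
python3 -c "
from h import *
pose();pins('wrist');pins('scene');locks('scene');locks();print(rel([.4863,.5376,.12]))"
```

```text
t 15.08 tcp [0.5905 0.3889 0.1231] gap 0.403 gf 0.0 F [0.4 0.4 0.6] yang -7.4 tilt [0.003 0.002] q [0.46 0.56 1.27 0.   1.32 0.59]
wrist [55.  8.] 627 [0.4873 0.5334]
wrist [327. 267.] 626 [0.5966 0.3911]
scene [458. 221.] 45 [0.3763 0.5853]
scene [445. 230.] 47 [0.4066 0.5745]
scene [407. 253.] 39 [0.4892 0.5381]
scene [306. 260.] 40 [0.6013 0.3913]
scene lock [ 70. 122.] 154 [ 0.5797 -0.2597] 0.025 87.3
scene lock [344. 221.] 204 [0.4596 0.3892] 0.025 81.8
scene lock [320. 248.] 191 [0.5373 0.3774] 0.025 6.6
[ 5.43 -4.83 -0.05]
```

Call:
step_arm(
  moves=[
    [[0.7,-0.6,0],[0,0,-7],40],
    [[1.4,-1.2,0],[0,0,-14],40],
    [[2.1,-1.9,0],[0,0,-21],40],
    [[2.8,-2.5,0],[0,0,-28],40],
    [[3.5,-3.1,0],[0,0,-35],40],
    [[4.2,-3.7,0],[0,0,-42],40],
    [[5,-4.4,0],[0,0,-49],40],
    [[5.4,-4.8,0],[0,0,-55],40],
  ],
)

```text
time: 15.95
tcp_pos: [0.4857, 0.5391, 0.1189]
tool_rot: [-1.124, -2.931, 0.003]
force: [-0.1, -0.2, 0.2]
finger_gap: 0.402
grasp_force: 0.0
```

Call:
step_arm(
  moves=[
    [[0,0,0],[0,0,0],40],
    [[0,0,0],[0,0,0],40],
    [[0,0,0],[0,0,0],40],
    [[0,0,0],[0,0,0],40],
  ],
)

```text
time: 16.28
tcp_pos: [0.4893, 0.536, 0.1203]
tool_rot: [-1.14, -2.927, 0.002]
force: [0.8, 0.6, 0.0]
finger_gap: 0.401
grasp_force: 0.0
```

```bash
python3 -c "
from h import *
pose();pins('wrist');pins('scene');pins('top');locks();print(rel([.4863,.5376,.072]))"
```

```text
t 16.28 tcp [0.4893 0.536  0.1203] gap 0.401 gf 0.0 F [0.8 0.6 0. ] yang 47.4 tilt [-0.001 -0.001] q [ 0.71  0.6   1.2  -0.    1.34 -0.12]
wrist [227.  28.] 1032 [0.3723 0.5867]
wrist [255.  97.] 850 [0.4024 0.5751]
wrist [315. 260.] 669 [0.4829 0.5399]
scene [458. 221.] 46 [0.3765 0.5853]
scene [448. 229.] 11 [0.4022 0.5774]
scene [405. 253.] 11 [0.4907 0.5346]
scene [306. 259.] 45 [0.6012 0.3904]
top [311. 205.] 46 [0.5939 0.3894]
top [206. 309.] 58 [0.4017 0.5729]
top [201. 326.] 31 [0.373  0.5813]
wrist lock [137. 328.] 1850 [0.4543 0.3853] 0.025 8.4
[ 0.12 -0.05  1.96]
```

Call:
step_arm(
  moves=[
    [[0.1,0,0.7],[0,0,0],35],
    [[0.1,0,1.4],[0,0,0],35],
    [[0.1,0,1.95],[0,0,0],30],
    [[0.1,0,1.95],[0,0,0],25],
    [[0.1,0,1.95],[0,0,0],22],
    [[0.1,0,1.95],[0,0,0],22],
    [[0.1,0,1.95],[0,0,0],22],
    [[0.1,0,1.95],[0,0,0],22],
  ],
)

```text
time: 17.15
tcp_pos: [0.487, 0.5392, 0.0731]
tool_rot: [1.136, 2.929, 0.001]
force: [-0.6, -0.7, -1.9]
finger_gap: 0.218
grasp_force: 0.6
```

Call:
step_arm(
  moves=[
    [[-0.01,-0.3,0],[0,0,-3],22],
    [[-0.03,-0.61,0],[0,0,-6],22],
    [[-0.07,-0.91,0],[0,0,-9],22],
    [[-0.13,-1.21,0],[0,0,-12],22],
    [[-0.2,-1.5,0],[0,0,-15],22],
    [[-0.28,-1.79,0],[0,0,-18],22],
    [[-0.39,-2.08,0],[0,0,-21],22],
    [[-0.5,-2.36,0],[0,0,-24],22],
  ],
)

```text
time: 17.82
tcp_pos: [0.4566, 0.4888, 0.0737]
tool_rot: [0.498, 3.1, 0.007]
force: [1.1, 3.0, -1.0]
finger_gap: 0.223
grasp_force: 1.2
```

```bash
python3 -c "
from h import *
pose();pins('scene');pins('top')"
```

```text
t 17.82 tcp [0.4566 0.4888 0.0737] gap 0.223 gf 1.2107718363404274 F [ 1.1  3.  -1. ] yang 71.8 tilt [0.002 0.004] q [ 0.69  0.53  1.41  0.    1.19 -0.56]
scene [426. 185.] 10 [0.3374 0.4987]
scene [387. 224.] 16 [0.4559 0.4776]
scene [391. 229.] 19 [0.4607 0.4881]
scene [306. 259.] 44 [0.601  0.3905]
top [311. 205.] 47 [0.5941 0.3893]
top [253. 331.] 56 [0.365  0.4891]
top [253. 350.] 58 [0.3322 0.488 ]
```

Call:
step_arm(
  moves=[
    [[-0.01,-0.3,0],[0,0,-3],22],
    [[-0.03,-0.61,0],[0,0,-6],22],
    [[-0.07,-0.91,0],[0,0,-9],22],
    [[-0.13,-1.21,0],[0,0,-12],22],
    [[-0.2,-1.5,0],[0,0,-15],22],
    [[-0.28,-1.79,0],[0,0,-18],22],
    [[-0.39,-2.08,0],[0,0,-21],22],
    [[-0.45,-2.3,0],[0,0,-23],22],
  ],
)

```text
time: 18.58
tcp_pos: [0.4496, 0.4302, 0.0736]
tool_rot: [-0.127, 3.137, 0.005]
force: [-0.1, 1.6, 0.2]
finger_gap: 0.22
grasp_force: 1.1
```

```bash
python3 -c "
from h import *
pose();pins('scene');pins('top');print(B(-.06,-.045))"
```

```text
t 18.58 tcp [0.4496 0.4302 0.0736] gap 0.22 gf 1.0976073145866394 F [-0.1  1.6  0.2] yang 94.6 tilt [0.002 0.003] q [ 0.62  0.45  1.54  0.    1.15 -1.03]
scene [367. 211.] 31 [0.4524 0.4319]
scene [306. 259.] 44 [0.6011 0.3905]
top [311. 204.] 47 [0.5944 0.3895]
top [306. 332.] 47 [0.3641 0.3964]
top [313. 350.] 48 [0.3339 0.3827]
[0.44995979 0.42622241]
```

Call:
step_arm(
  moves=[
    [[0,-0.1,0],[0,0,0],22],
    [[0,-0.2,0],[0,0,0],22],
    [[0,-0.3,0],[0,0,0],22],
    [[0,-0.4,0],[0,0,0],22],
    [[0,-0.4,0],[0,0,0],22],
  ],
)

```text
time: 19.1
tcp_pos: [0.4498, 0.424, 0.0732]
tool_rot: [-0.123, 3.137, 0.016]
force: [-1.6, 13.3, -2.1]
finger_gap: 0.223
grasp_force: 6.3
```

```bash
python3 -c "
from h import *
pose();pins('scene');pins('top')"
```

```text
t 19.1 tcp [0.4498 0.424  0.0732] gap 0.223 gf 6.294872760772705 F [-1.6 13.3 -2.1] yang 94.5 tilt [0.002 0.011] q [ 0.61  0.44  1.56  0.01  1.14 -1.04]
scene [358. 207.] 8 [0.4542 0.412 ]
scene [364. 210.] 29 [0.4528 0.4252]
scene [306. 259.] 45 [0.6011 0.3905]
top [311. 204.] 48 [0.5942 0.3894]
top [309. 331.] 46 [0.3648 0.3902]
top [317. 348.] 46 [0.3357 0.3757]
```

Call:
step_arm(
  moves=[
    [[0,0.2,0],[0,0,0],22],
    [[0,0.25,0],[0,0,0],30],
    [[0,0.25,0],[0,0,0],40],
    [[0,0.25,0],[0,0,0],40],
    [[0,0.25,-1],[0,0,0],40],
    [[0,0.25,-2],[0,0,0],40],
    [[0,0.25,-2],[0,0,0],40],
    [[0,0.25,-2],[0,0,0],40],
  ],
)

```text
time: 19.87
tcp_pos: [0.4504, 0.4256, 0.1239]
tool_rot: [-0.125, 3.136, 0.003]
force: [0.4, 0.5, -1.1]
finger_gap: 0.399
grasp_force: 0.0
```

Call:
step_arm(
  moves=[
    [[0,0,0],[0,0,7],40],
    [[0,0,0],[0,0,14],40],
    [[0,0,0],[0,0,21],40],
    [[0,0,0],[0,0,28],40],
    [[0,0,0],[0,0,35],40],
    [[0,0,0],[0,0,42],40],
    [[0,0,0],[0,0,49],40],
    [[0,0,0],[0,0,56],40],
  ],
)

```text
time: 20.53
tcp_pos: [0.4479, 0.424, 0.1199]
tool_rot: [-1.371, -2.825, 0.006]
force: [-0.5, -0.3, 0.6]
finger_gap: 0.402
grasp_force: 0.0
```

Call:
step_arm(
  moves=[
    [[0,0,0],[0,0,7],40],
    [[0,0,0],[0,0,14],40],
    [[0,0,0],[0,0,21],40],
    [[0,0,0],[0,0,28],40],
    [[0,0,0],[0,0,35],40],
    [[0,0,0],[0,0,42],40],
    [[0,0,0],[0,0,49],40],
    [[0,0,0],[0,0,56],40],
  ],
)

```text
time: 21.2
tcp_pos: [0.4479, 0.424, 0.1199]
tool_rot: [2.538, 1.852, -0.006]
force: [-0.4, -0.4, 1.1]
finger_gap: 0.398
grasp_force: 0.0
```

```bash
python3 -c "
from h import *
pose();pins('scene');pins('top');pins('wrist');print(B(-.06,-.1));print(rel([.3675,.3905,.12]))"
```

```text
t 21.2 tcp [0.4479 0.424  0.1199] gap 0.398 gf 0.0 F [-0.4 -0.4  1.1] yang -17.8 tilt [-0.003 -0.003] q [ 0.62  0.39  1.52 -0.    1.24  0.93]
scene [365. 210.] 44 [0.4524 0.4268]
scene [306. 259.] 44 [0.6012 0.3907]
top [312. 204.] 36 [0.5954 0.3885]
top [309. 331.] 45 [0.3649 0.3903]
top [317. 348.] 48 [0.3357 0.3759]
wrist [595. 252.] 771 [0.5937 0.3918]
wrist [315. 267.] 671 [0.4479 0.4284]
[0.39522229 0.42085535]
[-2.25 -2.68  0.03]
```

Now move over pin 3 with the remaining turn of 25°.

Call:
step_arm(
  moves=[
    [[-0.5,-0.6,0],[0,0,6],40],
    [[-1,-1.2,0],[0,0,12],40],
    [[-1.5,-1.8,0],[0,0,18],40],
    [[-2,-2.4,0],[0,0,25],40],
    [[-2.25,-2.7,0],[0,0,25],40],
    [[-2.25,-2.7,0],[0,0,25],40],
    [[-2.25,-2.7,0],[0,0,25],40],
    [[-2.25,-2.7,0],[0,0,25],40],
  ],
)

```text
time: 22.02
tcp_pos: [0.3689, 0.3922, 0.1224]
tool_rot: [-2.873, -1.271, -0.002]
force: [-1.3, 0.7, 1.2]
finger_gap: 0.402
grasp_force: 0.0
```

```bash
python3 -c "
from h import *
pose();pins('scene');d=pins('wrist');cv2.imwrite('pics/w4.png',d['pixels']);print(rel([.3675,.3905,.073]))"
```

```text
t 22.02 tcp [0.3689 0.3922 0.1224] gap 0.402 gf 0.0 F [-1.3  0.7  1.2] yang -42.3 tilt [0.001 0.001] q [ 0.66  0.23  1.72 -0.    1.19  1.39]
scene [372. 159.] 35 [0.3413 0.3765]
scene [370. 171.] 45 [0.3683 0.3895]
scene [365. 210.] 44 [0.4522 0.4269]
scene [306. 259.] 45 [0.6012 0.3904]
wrist [385. 126.] 781 [0.4467 0.4271]
wrist [314. 278.] 641 [0.3659 0.3914]
wrist [293. 326.] 622 [0.3369 0.3773]
[-0.09  0.    1.98]
```

View pics/w4.png

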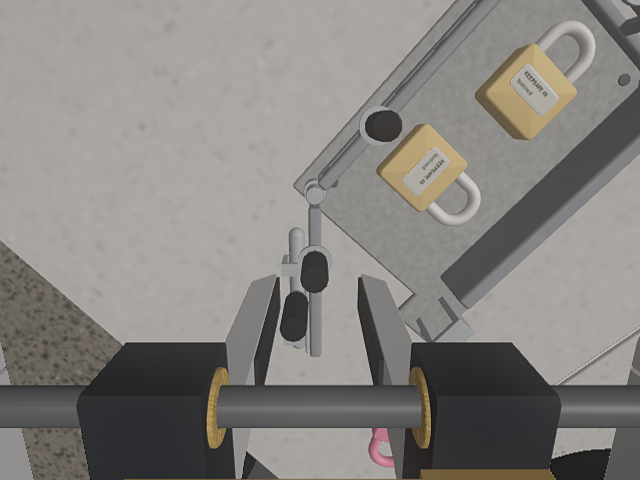

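Pin 3 is at (314,272) between the fingers and the bolt knob at (294,315) is clear of them. Both padlocks are inside.

Call:
step_arm(
  moves=[
    [[-0.06,0,0.7],[0,0,0],38],
    [[-0.06,0,1.4],[0,0,0],35],
    [[-0.06,0,1.95],[0,0,0],30],
    [[-0.06,0,1.95],[0,0,0],25],
    [[-0.06,0,1.95],[0,0,0],22],
    [[-0.06,0,1.95],[0,0,0],22],
    [[-0.06,0,1.95],[0,0,0],22],
    [[-0.06,0,1.95],[0,0,0],22],
  ],
)

```text
time: 22.78
tcp_pos: [0.3677, 0.3913, 0.0746]
tool_rot: [-2.874, -1.268, -0.004]
force: [0.3, -0.4, 0.0]
finger_gap: 0.217
grasp_force: 0.0
```

Call:
step_arm(
  moves=[
    [[0.01,0.18,0],[0,0,-6],22],
    [[0.04,0.35,0],[0,0,-12],22],
    [[0.08,0.52,0],[0,0,-18],22],
    [[0.15,0.68,0],[0,0,-24],22],
    [[0.23,0.84,0],[0,0,-30],22],
    [[0.32,0.99,0],[0,0,-36],22],
    [[0.43,1.12,0],[0,0,-42],22],
    [[0.52,1.21,0],[0,0,-46],22],
  ],
)

```text
time: 23.45
tcp_pos: [0.3976, 0.3809, 0.0744]
tool_rot: [-2.144, -2.293, -0.002]
force: [-2.9, 2.9, -0.0]
finger_gap: 0.219
grasp_force: 1.3
```

```bash
python3 -c "
from h import *
pose();pins('scene');pins('top');print(B(-.018,-.1))"
```

```text
t 23.45 tcp [0.3976 0.3809 0.0744] gap 0.219 gf 1.2846945226192474 F [-2.9  2.9 -0. ] yang 3.9 tilt [-0.001  0.002] q [0.61 0.31 1.73 0.   1.1  0.54]
scene [365. 210.] 45 [0.4524 0.427 ]
scene [306. 259.] 45 [0.6011 0.3906]
top [311. 205.] 45 [0.5942 0.3892]
top [290. 284.] 48 [0.4468 0.4264]
[0.39932077 0.3790558 ]
```

Call:
step_arm(
  moves=[
    [[0,0.08,0],[0,0,-1],22],
    [[0,0.16,0],[0,0,-1.5],22],
    [[0,0.24,0],[0,0,-1.5],22],
    [[0,0.3,0],[0,0,-1.5],22],
    [[0,0.3,0],[0,0,-1.5],22],
  ],
)

```text
time: 23.97
tcp_pos: [0.3988, 0.3806, 0.0735]
tool_rot: [-2.116, -2.31, 0.016]
force: [-16.1, 0.9, 12.4]
finger_gap: 0.22
grasp_force: 8.1
```

```bash
python3 -c "
from h import *
pose();pins('scene')"
```

```text
t 23.97 tcp [0.3988 0.3806 0.0735] gap 0.22 gf 8.110347390174866 F [-16.1   0.9  12.4] yang 5.0 tilt [-0.014 -0.001] q [0.6  0.32 1.72 0.01 1.11 0.51]
scene [365. 210.] 41 [0.452 0.427]
scene [306. 259.] 42 [0.6007 0.3903]
```

Call:
step_arm(
  moves=[
    [[0,-0.2,0],[0,0,0],22],
    [[0,-0.27,0],[0,0,0],30],
    [[0,-0.27,0],[0,0,0],35],
    [[0,-0.27,0],[0,0,0],35],
    [[0,-0.27,-1],[0,0,0],35],
    [[0,-0.27,-2],[0,0,0],35],
    [[0,-0.27,-2],[0,0,0],35],
    [[0,-0.27,-2],[0,0,0],35],
  ],
)

```text
time: 24.68
tcp_pos: [0.4007, 0.3805, 0.1252]
tool_rot: [2.12, 2.316, 0.007]
force: [-0.3, 0.3, -0.2]
finger_gap: 0.349
grasp_force: 0.0
```

```bash
python3 -c "
from h import *
pose();pins('scene');d=pins('wrist');cv2.imwrite('pics/w5.png',d['pixels']);t=B(.008,-.1125);print(t,rel([*t,.12]))"
```

```text
t 24.68 tcp [0.4007 0.3805 0.1252] gap 0.349 gf 0.0 F [-0.3  0.3 -0.2] yang 5.1 tilt [0.004 0.002] q [ 0.6   0.25  1.69 -0.    1.2   0.51]
scene [358. 183.] 13 [0.4053 0.3839]
scene [365. 210.] 41 [0.4521 0.4272]
scene [306. 259.] 44 [0.601  0.3905]
wrist [413. 193.] 689 [0.4457 0.4274]
wrist [312. 268.] 643 [0.3965 0.3815]
wrist [293. 317.] 528 [0.3882 0.3504]
[0.38941758 0.3519601 ] [-1.05 -0.46  0.1 ]
```

View pics/w5.png

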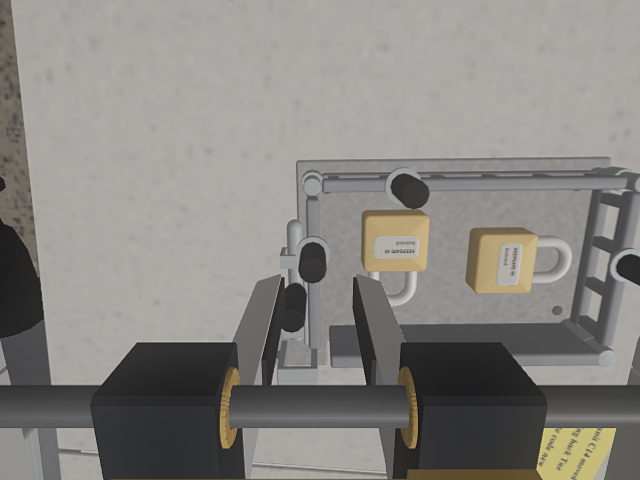

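The guard is closed with both padlocks inside, and the bolt knob is at (293,310). Next is the bolt.

Call:
step_arm(
  moves=[
    [[-0.5,-0.25,0],[0,0,0],35],
    [[-1.05,-0.5,0],[0,0,0],35],
    [[-1.05,-0.5,0],[0,0,0],35],
    [[-1.05,-0.5,0.7],[0,0,0],35],
    [[-1.05,-0.5,1.4],[0,0,0],35],
    [[-1.05,-0.5,2],[0,0,0],35],
    [[-1.05,-0.5,2],[0,0,0],35],
    [[-1.05,-0.5,2],[0,0,0],35],
  ],
)

```text
time: 25.45
tcp_pos: [0.3874, 0.3519, 0.0718]
tool_rot: [-2.12, -2.317, 0.006]
force: [-0.1, 0.4, 1.4]
finger_gap: 0.352
grasp_force: 0.0
```

Call:
step_arm(
  moves=[
    [[0,0,0],[0,0,0],10],
    [[0,0,0],[0,0,0],10],
    [[0,0,0],[0,0,0],10],
    [[0,0,0],[0,0,0],10],
    [[0,0,0],[0,0,0],10],
    [[0,0,0],[0,0,0],10],
  ],
  grip_force=20,
)

```text
time: 25.95
tcp_pos: [0.3864, 0.3527, 0.0741]
tool_rot: [-2.119, -2.316, 0.004]
force: [-5.8, 0.2, 4.0]
finger_gap: 0.16
grasp_force: 20.0
```

```bash
python3 -c "
from h import *
pose()"
```

```text
t 25.95 tcp [0.3864 0.3527 0.0741] gap 0.16 gf 20.000026524066925 F [-5.8  0.2  4. ] yang 5.1 tilt [-0.004  0.   ] q [0.57 0.27 1.79 0.   1.09 0.48]
```

Call:
step_arm(
  moves=[
    [[-0.2,0,0],[0,0,0],10],
    [[-0.4,0,0],[0,0,0],10],
    [[-0.6,0,0],[0,0,0],10],
    [[-0.8,0.01,0],[0,0,0],10],
    [[-1,0.01,0],[0,0,0],10],
    [[-1.15,0.01,0],[0,0,0],10],
    [[-1.25,0.01,0],[0,0,0],10],
    [[-1.3,0.01,0],[0,0,0],10],
  ],
)

```text
time: 26.62
tcp_pos: [0.3894, 0.3256, 0.0744]
tool_rot: [-2.117, -2.307, -0.011]
force: [-7.9, 18.4, -2.1]
finger_gap: 0.163
grasp_force: 20.0
```

Call:
step_arm(
  moves=[
    [[0,0,0],[0,0,0],10],
    [[-0.1,0,0],[0,0,0],10],
    [[-0.1,0,0],[0,0,0],10],
  ],
)

```text
time: 26.87
tcp_pos: [0.3895, 0.325, 0.0745]
tool_rot: [-2.115, -2.305, -0.015]
force: [-8.4, 21.8, -3.2]
finger_gap: 0.164
grasp_force: 20.0
```

```bash
python3 -c "
from h import *
pose();t=B(.038,-.1125);print(t)"
```

```text
t 26.87 tcp [0.3895 0.325  0.0745] gap 0.164 gf 20.000092685222626 F [-8.4 21.8 -3.2] yang 4.9 tilt [-0.003  0.016] q [0.51 0.23 1.84 0.02 1.07 0.42]
[0.39234507 0.32210328]
```

Call:
step_arm(
  moves=[
    [[-0.1,0,0],[0,0,0],10],
    [[-0.25,0,0],[0,0,0],10],
    [[-0.25,0,0],[0,0,0],10],
  ],
  grip_force=35,
)

```text
time: 27.12
tcp_pos: [0.3899, 0.3236, 0.0749]
tool_rot: [-2.114, -2.297, -0.028]
force: [-9.5, 35.4, -9.3]
finger_gap: 0.16
grasp_force: 35.0
```

Call:
step_arm(
  moves=[
    [[0.3,0,0],[0,0,0],10],
    [[0.33,0,0],[0,0,0],10],
    [[0.33,0,0],[0,0,0],20],
    [[0.33,0,0],[0,0,0],35],
    [[0.33,0,0],[0,0,0],35],
    [[0.33,0,-1],[0,0,0],35],
    [[0.33,0,-2.5],[0,0,0],35],
    [[0.33,0,-4],[0,0,0],35],
  ],
)

```text
time: 27.78
tcp_pos: [0.3912, 0.3184, 0.1737]
tool_rot: [-2.121, -2.317, 0.005]
force: [0.3, 0.0, -0.1]
finger_gap: 0.352
grasp_force: 0.0
```

Call:
step_arm(
  moves=[
    [[1,0,-1],[0,0,0],35],
    [[2,0,-1],[0,0,0],35],
    [[2,0,-1],[0,0,0],35],
    [[2,0,-1],[0,0,0],35],
    [[2,0,-1],[0,0,0],35],
  ],
)

```text
time: 28.2
tcp_pos: [0.387, 0.3683, 0.1977]
tool_rot: [2.12, 2.318, -0.003]
force: [-0.6, 0.0, -0.0]
finger_gap: 0.35
grasp_force: 0.0
```

```bash
python3 -c "
from h import *
pose();pins('scene');d=pins('wrist');cv2.imwrite('pics/w6.png',d['pixels']);locks()"
```

```text
t 28.2 tcp [0.387  0.3683 0.1977] gap 0.35 gf 0.0 F [-0.6  0.  -0. ] yang 5.1 tilt [-0.001 -0.002] q [ 0.6   0.14  1.66 -0.    1.34  0.51]
scene [335. 166.] 34 [0.3959 0.3238]
scene [357. 181.] 35 [0.4024 0.38  ]
scene [365. 210.] 43 [0.4521 0.4268]
scene [306. 259.] 42 [0.601  0.3904]
wrist [410. 161.] 410 [0.4459 0.4269]
wrist [332. 219.] 370 [0.3963 0.3806]
wrist [602. 229.] 393 [0.5922 0.3905]
wrist [316. 290.] 348 [0.3898 0.3247]
wrist lock [390. 213.] 582 [0.4529 0.3826] 0.025 5.1
wrist lock [476. 229.] 510 [0.5302 0.3729] 0.025 10.5
```

View pics/w6.png

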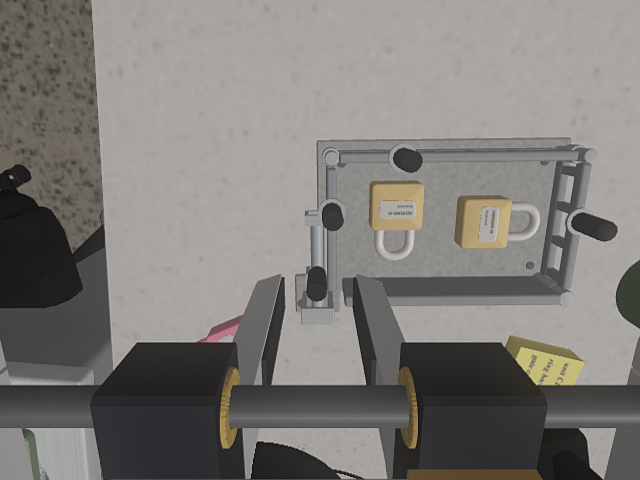

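The last view shows the bolt knob at (316,285) about 29 mm along into the keeper. The leaves are closed and both padlocks are inside, so I'm handing in.

```bash
python3 -c "
from bench import manip
print(manip.job_done())"
```

```text
the job is handed in; nothing more can be done
None
```

I handed the job in, and no verdict came back: both brass padlocks lie inside the closed guard, all three leaves were pushed to their stops in order, and the bolt is about 29 of its 30 mm home in the keeper.

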